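# Pop open the touch-latch cupboard door behind the tin

## Robot

A 6-joint arm with a two-finger parallel gripper is mounted at the origin on a cart in front of the work surface, level with it; the furniture and walls round the work are solid. World frame = base frame: x ahead of the robot, y to its left, z up, the work surface at z = 0. Lengths are in m, angles in rad, forces in N, time in s.
With the tool pointing down it reaches from about 0.35 to 1 m from the base axis. Payload 7.1 kg.
Tool frame: the origin (TCP) lies between the finger pads; the fingertips stand 22 mm ahead of it and the grasp point (between the pads) lies 3 mm ahead of it; z points along the fingers, y is the line along which they close (so a half turn about z gives the same grasp; the last joint's range is limited). The gripper opens to 85 mm and grips with 20 to 120 N. Pads are 22 mm wide; open, the fingers measure 114 mm over their backs; the gripper's body (76 mm by 85 mm) begins 54 mm behind the grasp point. The pads swing forward as they close: fully open they stand 13 mm farther back than shut.
Start: joints at [1.247, 0.423, 1.63, -0, 1.089, -0.019], TCP at [0.188, 0.596, 0.253] pointing down, gripper open.
Joint ranges: [-3, 3], [-0.9, 2.11], [0.09, 2.58], [-1.31, 4.45], [0.11, 2.69], [-2.54, 2.54]. Speed limits (rad/s): [2.39, 2.39, 3.01, 3.14, 3.14, 3.14].

## Interface

Orientations are given as a rotation vector (axis times angle).
In Python, from rig import manip gives the robot as it stands. The module is installed in compiled form; this text tells all that it offers. Calls block until the motion is done:
- manip.move_to(position, orientation): joint-space move of the TCP to a pose.
- manip.servo_line(position, orientation=None, rate=0.15): straight line of the TCP; orientation=None keeps the orientation; rate is the mean speed in m/s.
- manip.set_joints(angles): joint-space move.
- manip.command_gripper(opening, f_grip=None): finger opening in m; f_grip is the grip in N (None keeps the last); returns when the fingers have stopped.
- manip.hold(seconds).
- manip.solve_ik(position, orientation): joint angles nearest the present ones, or None.
- manip.camera(name): name is "side" or "top"; returns a dict with "image" (400x640x3 uint8, red, green, blue), "fx", "fy", "cx", "cy" (pixels), "k1" (the pictures are not rectified: a ray, as slopes to the right and down, at radius r is drawn at 1 + k1 r^2 times it, then the intrinsics apply), "cam_to_world" (4x4, takes a point from camera to world coordinates). Camera axes: x right, y down, z forward; pixel columns grow to the right and rows downward; lengths in m; the calibration is good to about 2 mm. A picture is of the moment at which its call begins. There is no depth.
A pose or a line that the arm cannot do raises manip.IKError and nothing moves.
- manip.sign_off(): hands the job in; it is judged then, once.
Readings, each from a call of its own:
- manip.get_time(): time.
- manip.get_joint_positions(): joint angles.
- manip.get_joint_vel(): joint speeds.
- manip.get_tau(): joint torques, N m.
- manip.get_position(): TCP position.
- manip.get_ee_rot(): TCP orientation.
- manip.get_contact_force(): force on the tool from outside, world axes, zero at the start.
- manip.get_torque(): the same for the moment, N m.
- manip.get_width(): finger opening in m.
- manip.get_grip_force(): force on a finger pad.
Only numpy, scipy, OpenCV 4.12 (cv2) and the standard library are available. Lean on these libraries where they do the work, as an engineer would, in place of code of your own. Each camera call takes 0.05 s, during which the arm holds its last target. There are 200 camera calls.

## Task

The low tin stands in the way of one door of the little worktop cupboard. Without picking anything up, push the tin sideways along the worktop until it is wholly past that door's end of the cupboard (the outer, hinged end), still flat on the worktop; only then press that door inward at its steel touch spot so that its push-to-open latch lets go, and let the spring swing it fully out to its stop, and leave it so. Leave the jar with the green lid and the things on top of the cupboard where they are, and the other door shut.

Things in the scene. Friction and masses are not known exactly. Their poses are not given: they have to be found in the camera images.
- cupboard: Low wooden cupboard with two white doors side by side, fixed to the worktop; 180 mm deep (its x), 360 mm wide (its y), 170 mm high. Origin at the centre of its underside, on the worktop; the doors' outer faces lie in its -x face (90 mm from the origin; the wooden top begins 24 mm behind them) and face the robot, give or take 0.22 rad of yaw; +y is its left end as the robot sees it. Its ends are at y = +180 and -180 mm.
- tin: Low gold and green tin, 86 mm in diameter, 40 mm high, 0.16 to 0.33 kg, loose, standing on the worktop, its centre 75 to 90 mm in front of one of the doors and 80 to 90 mm to one side of the cupboard's middle plane. Origin at the centre of its underside. The door behind it is the one to open.
- jar: Small clear glass jar with a dark green lid, 66 mm in diameter, 84 mm high, loose, standing likewise in front of the other door. Origin at the centre of its underside. It stays where it is.
- grinder: Spice grinder with a red head and foot, 70 mm in diameter, 138 mm high, standing loose on the cupboard's top (170 mm above the worktop), in its rear half. Origin at the centre of its underside. It stays where it is.
- spice: Spice jar with a dark brown cap, 41 mm in diameter, 105 mm high, standing loose on the cupboard's top, in its rear half. Origin at the centre of its underside. It stays where it is.
- door_left (a joint): The cupboard's left door (+y half). White panel 176 mm wide, 156 mm high (12 to 168 mm above the worktop), 16 mm thick, no handle, hinged at the cupboard's outer left (+y) end, free edge beside the middle. Value in rad: 0 latched shut, parallel to the front; negative pressed inward (stop -0.045, 8 mm at the free edge); positive swung out to the robot (stop 0.7, free edge 114 mm out). Once released it does not latch again.
- door_right (a joint): The cupboard's right door (-y half). White panel 176 mm wide, 156 mm high (12 to 168 mm above the worktop), 16 mm thick, no handle, hinged at the cupboard's outer right (-y) end, free edge beside the middle. Value in rad: 0 latched shut, parallel to the front; negative pressed inward (stop -0.045, 8 mm at the free edge); positive swung out to the robot (stop 0.7, free edge 114 mm out). Once released it does not latch again.
- press_left (a point): Centre of the round steel touch spot (18 mm) on the left door's outer face, 30 mm from its free edge, 138 mm above the worktop (30 mm below the door's top); moves with the door. Pressed along the cupboard's +x by 3 to 6 mm here (3 to 4 N; go on to the stop), the touch latch lets go; as the finger backs away, a damped spring swings the door out to its stop in about 2 s.
- press_right (a point): Centre of the round steel touch spot (18 mm) on the right door's outer face, 30 mm from its free edge, 138 mm above the worktop (30 mm below the door's top); moves with the door. Pressed along the cupboard's +x by 3 to 6 mm here (3 to 4 N; go on to the stop), the touch latch lets go; as the finger backs away, a damped spring swings the door out to its stop in about 2 s.
Mind the look-alikes: they are no part of the job. Of the things that look like the jar, take the one that is nearest to the robot's base at the start.

How it is judged:
By the outcome, as a careful person would: the job done as asked, in the order asked, and still so for the second after the job is handed in, with the robot touching nothing.
It also fails if it takes over 56 s, if anything falls off the work surface, if the arm or the gripper's body presses on something with over 40 N, if the wrist force passes 120 N, or if a joint passes its speed limit or range.

## Working session

There is one attempt and no reset: what is moved stays moved. The work goes in short steps, each a Python script; the robot and the scene stay as the last script left them, time stands still between calls to the robot, and variables do not carry over. Pictures are saved under pics/ and viewed, at most 10 in all, crops included, and the job is handed in when it is done.

```bash
mkdir -p pics; cat > h.py <<'E'
import numpy as np, cv2
from rig import manip
def snap(n,f):
    c=manip.camera(n); cv2.imwrite(f'pics/{f}.png',c['image'][:,:,::-1]); return c
def ray(c,u,v):
    K=np.array([[c['fx'],0,c['cx']],[0,c['fy'],c['cy']],[0,0,1.]])
    p=cv2.undistortPoints(np.array([[[u,v]]],float),K,np.array([c['k1'],0,0,0.]))[0,0]
    T=np.array(c['cam_to_world']); return T[:3,3],T[:3,:3]@np.array([p[0],p[1],1.])
def onz(c,u,v,z):
    o,d=ray(c,u,v); return o+d*(z-o[2])/d[2]
def proj(c,P):
    T=np.array(c['cam_to_world']); q=T[:3,:3].T@(np.array(P)-T[:3,3]); a=q[:2]/q[2]; a=a*(1+c['k1']*(a@a))
    return c['fx']*a[0]+c['cx'],c['fy']*a[1]+c['cy']
E
python3 - <<'E'
from h import *
for n in('top','side'):
    c=snap(n,n+'0'); print(n,c['fx'],c['k1'],np.round(c['cam_to_world'],3).tolist())
print(manip.get_time(),manip.get_ee_rot())
E
```

```text
top 416.1244877392792 -0.002780656257980411 [[0.001, -0.999, 0.039, 0.596], [-0.999, -0.0, 0.036, 0.078], [-0.036, -0.039, -0.999, 1.127], [0.0, 0.0, 0.0, 1.0]]
side 382.37509978823545 -0.06100915807061482 [[-0.916, -0.239, 0.323, 0.36], [-0.402, 0.522, -0.752, 0.748], [0.011, -0.819, -0.574, 0.615], [0.0, 0.0, 0.0, 1.0]]
0.1 [-4.76843199e-01 -3.10496685e+00  2.12875592e-03]
```

View pics/top0.png

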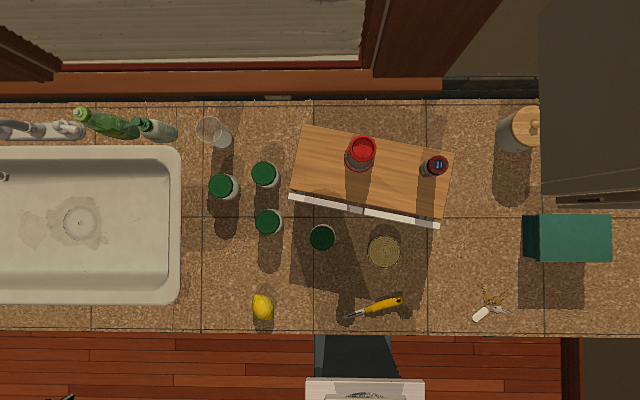

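View pics/side0.png

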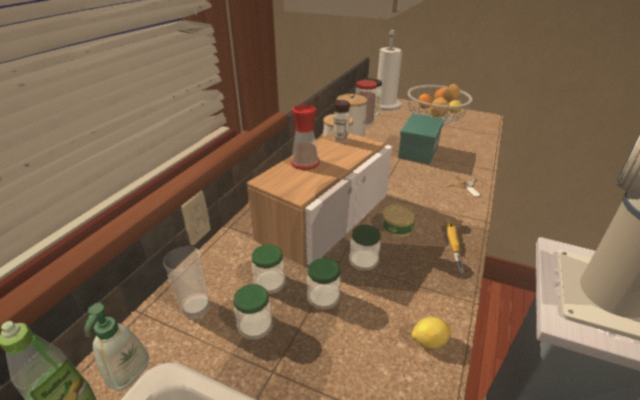

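Top view: the tin is at (384,251), in front of the right door. Four green-lidded jars are at (322,238), (268,222), (265,174) and (223,186). The one at (322,238) is nearest the base and stands before the left door, so it is the jar. Grinder at (361,152), spice at (435,166). The wooden top's corners are about (302,125), (452,152), (441,222) and (289,190). The side view agrees: jar (365,247), tin (398,220).

```bash
cat > m.py <<'E'
from h import *
c=manip.camera('top'); s=manip.camera('side'); im=c['image']; hsv=cv2.cvtColor(im,cv2.COLOR_RGB2HSV)
# door strip: white
m=((hsv[...,1]<45)&(hsv[...,2]>140)).astype(np.uint8); m[:180]=0;m[240:]=0;m[:,:284]=0;m[:,446:]=0
pts=np.argwhere(m)[:,::-1]; print('white',len(pts),pts.min(0),pts.max(0))
r=cv2.boxPoints(cv2.minAreaRect(pts.astype(np.float32)))
print('strip corners',[(np.round(p),np.round(onz(c,*p,0.168)[:2],4)) for p in r])
# wood corners
w=((hsv[...,0]>8)&(hsv[...,0]<20)&(hsv[...,1]>100)&(hsv[...,2]>110)).astype(np.uint8); w[:110]=0;w[235:]=0;w[:,:280]=0;w[:,460:]=0
w=cv2.morphologyEx(w,cv2.MORPH_OPEN,np.ones((5,5)))
k=max(cv2.findContours(w,0,2)[0],key=cv2.contourArea)
r2=cv2.boxPoints(cv2.minAreaRect(k)); P=[onz(c,*p,0.17) for p in r2]
print('wood',np.round(r2).tolist(),np.round(P,4)[:,:2].tolist(),[round(float(np.linalg.norm(P[i]-P[i-1])),3) for i in range(4)])
g=cv2.cvtColor(im,cv2.COLOR_RGB2GRAY)
for n,(u,v),rr,z in(('tin',(384,251),(13,19),.04),('jar',(322,238),(9,15),.084)):
    q=cv2.GaussianBlur(g[v-30:v+30,u-30:u+30],(3,3),0)
    h=cv2.HoughCircles(q,cv2.HOUGH_GRADIENT,1,50,param1=60,param2=8,minRadius=rr[0],maxRadius=rr[1])
    x,y,R=h[0,0]; x+=u-30;y+=v-30; p=onz(c,x,y,z); print(n,x,y,R,np.round(p,4),'rad',np.linalg.norm(onz(c,x+R,y,z)-p),'side',np.round(proj(s,p)))
a=cv2.resize(im[110:310,260:460],(800,800),interpolation=2)[:600]
b=im[110:280,270:460][:, :,::-1]; cv2.imwrite('pics/crop1.png',cv2.resize(b,None,fx=3.5,fy=3.5,interpolation=2))
E
python3 m.py
```

```text
white 152 [288 193] [439 228]
strip corners [(array([288., 198.], dtype=float32), array([0.6339, 0.1878])), (array([289., 192.], dtype=float32), array([0.6468, 0.1852])), (array([440., 223.], dtype=float32), array([ 0.5762, -0.1601])), (array([438., 229.], dtype=float32), array([ 0.5635, -0.1574]))]
wood [[367.0, 110.0], [459.0, 110.0], [459.0, 218.0], [367.0, 218.0]] [[0.8368, 0.0043], [0.8352, -0.2062], [0.5875, -0.2034], [0.5872, 0.0051]] [0.25, 0.211, 0.248, 0.208]
tin 384.5 250.5 15.0 [ 0.502  -0.0497  0.04  ] rad 0.038612223790366135 side [397. 213.]
jar 322.5 240.5 14.4 [0.53   0.1096 0.084 ] rad 0.03597194190718549 side [368. 232.]
```

View pics/crop1.png

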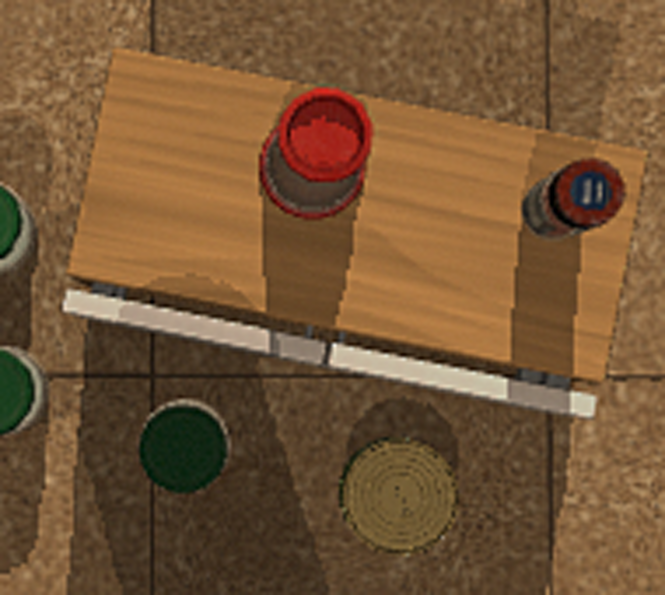

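The crop confirms the jar at (322,238), with a dark green lid and its back to the left door. The door strip's front corners, (288,198) and (440,229), give a yaw of about -0.20. In that frame the tin lies 82 mm in front and 83 mm to the right, both within the stated ranges. I'll push now.

```bash
cat >> h.py <<'E'
from scipy.spatial.transform import Rotation as Ro
A=np.array([.634,.188]);B=np.array([.5635,-.1575]); ey=np.r_[(A-B)/np.linalg.norm(A-B),0]; ex=np.array([ey[1],-ey[0],0]); M=np.r_[(A+B)/2,0]
W=lambda x,y,z: M+ex*x+ey*y+np.array([0,0,z])   # x from the doors' outer face
def rv(z,y): return Ro.from_matrix(np.c_[np.cross(y,z),y,z]).as_rotvec()
D=np.array([0,0,-1.])
def tilt(t,s=1): return rv(ex*np.cos(t)+D*np.sin(t),s*ey)
E
cat > push.py <<'E'
from h import *
s=manip.camera('side'); print('spot in side px',proj(s,W(0,-.033,.138)))
cv2.imwrite('pics/spot.png',cv2.resize(s['image'][120:270,270:450][:,:,::-1],None,fx=4,fy=4,interpolation=2))
for t in(0,.3,.5,.7,.9):
    for sg in(1,-1): print(t,sg,[manip.solve_ik(W(d,-.033,.138)-.022*(ex*np.cos(t)+D*np.sin(t)),tilt(t,sg)) is not None for d in(-.15,-.05,.01)])
tx,ty=-.082,-.083
o=min((rv(D,ex),rv(D,-ex)),key=lambda o:np.abs(np.array(manip.solve_ik(W(tx,ty+.068,.2),o))-manip.get_joint_positions()).max())
manip.command_gripper(.05)
manip.move_to(W(tx,ty+.068,.2),o)
manip.servo_line(W(tx,ty+.068,.036),rate=.12)
print('down',manip.get_contact_force(),manip.get_time())
manip.servo_line(W(tx,-.255+.046,.036),rate=.06)
print('pushed',manip.get_contact_force(),manip.get_time())
manip.servo_line(W(tx,-.255+.066,.036),rate=.1)
manip.servo_line(W(tx-.03,-.255+.08,.22),rate=.2)
snap('top','top1');print(manip.get_time())
E
python3 push.py
```

```text
spot in side px (np.float64(361.97863618482427), np.float64(178.22830366600977))
0 1 [True, True, True]
0 -1 [True, True, True]
0.3 1 [False, True, True]
0.3 -1 [False, True, True]
0.5 1 [False, True, True]
0.5 -1 [False, True, True]
0.7 1 [True, True, True]
0.7 -1 [True, True, True]
0.9 1 [True, True, True]
0.9 -1 [True, True, True]Traceback (most recent call last):
  File "push.py", line 7, in <module>
    o=min((rv(D,ex),rv(D,-ex)),key=lambda o:np.abs(np.array(manip.solve_ik(W(tx,ty+.068,.2),o))-manip.get_joint_positions()).max())
  File "push.py", line 7, in <lambda>
    o=min((rv(D,ex),rv(D,-ex)),key=lambda o:np.abs(np.array(manip.solve_ik(W(tx,ty+.068,.2),o))-manip.get_joint_positions()).max())
                                                   ~~~~~~~~~~~~~~~~~~~~~~~~~~~~~~~~~~~~~~~~~~~~^~~~~~~~~~~~~~~~~~~~~~~~~~~~
TypeError: unsupported operand type(s) for -: 'NoneType' and 'float'
```

View pics/spot.png

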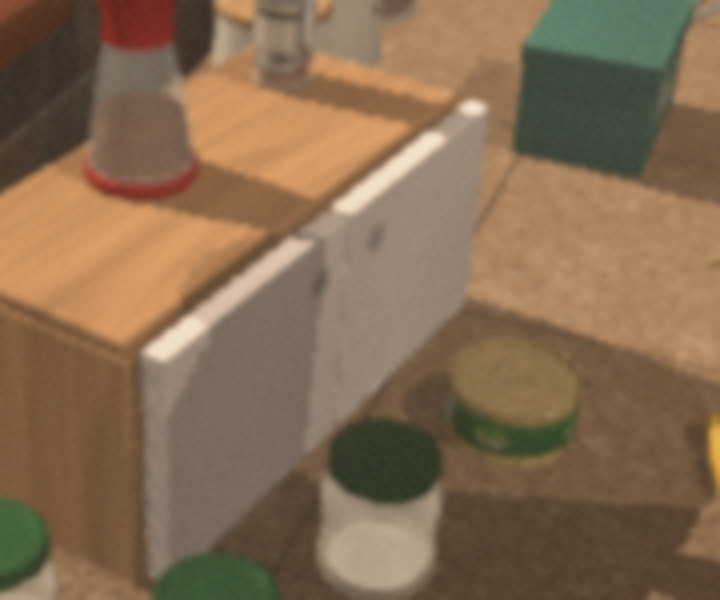

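The side crop shows the right door's spot at (364,179). I predicted (362,178), so the frame holds. The failure was only that one of the two half-turn orientations is out of range; I'll use the other.

```bash
python3 - <<'E'
s=open('push.py').read().split('\n')
s=[l for l in s if not l.startswith(('s=manip','cv2','for t','    for sg'))]
i=[k for k,l in enumerate(s) if l.startswith('o=min')][0]
s[i]="o=[q for q in (rv(D,ex),rv(D,-ex)) if all(manip.solve_ik(W(tx,y,z),q) is not None for y,z in((ty+.068,.2),(ty+.068,.036),(-.209,.036)))][0]; print(o)"
open('push.py','w').write('\n'.join(s))
E
python3 push.py
```

```text
[2.43339849 1.98700181 0.        ]
down [-0.15235727 -0.89262985 -0.15216468] 4.5833
pushed [-0.30187716  0.90668414 -1.20091836] 7.9667
9.45
```

View pics/top1.png

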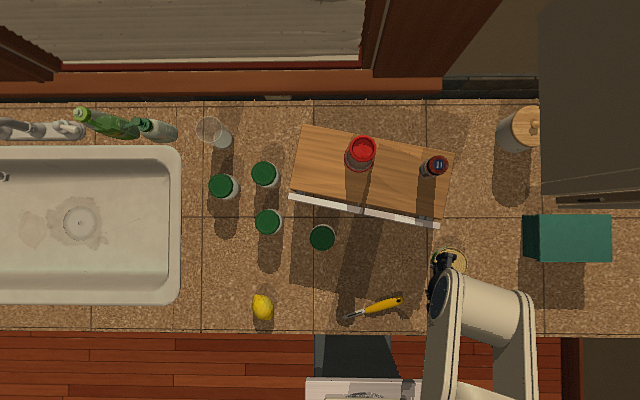

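Top view: the tin's visible part is near (449,263), past the door end but partly hidden by the gripper. I'll go to the press approach and measure it there.

```bash
python3 - <<'E'
from h import *
t=.7; a=ex*np.cos(t)+D*np.sin(t)
p=lambda d,z=.138: W(d,-.033,z)-.022*a
sols=[(np.abs(np.array(q)-manip.get_joint_positions()).max(),s) for s in(1,-1) if (q:=manip.solve_ik(p(-.12),tilt(t,s))) is not None]
print(sols); s=min(sols)[1]
manip.command_gripper(0)
manip.move_to(p(-.12),tilt(t,s))
print(manip.get_time(),manip.get_width())
c=snap('top','top2'); im=c['image']; u,v=448,265
q=cv2.GaussianBlur(cv2.cvtColor(im,cv2.COLOR_RGB2GRAY)[v-35:v+35,u-35:u+35],(3,3),0)
h=cv2.HoughCircles(q,cv2.HOUGH_GRADIENT,1,50,param1=60,param2=8,minRadius=13,maxRadius=19)
x,y,R=h[0,0]; x+=u-35;y+=v-35; P=onz(c,x,y,.04); d=P-M; print(x,y,R,P,'cup x,y',d@ex,d@ey)
E
```

```text
[(np.float64(3.5812036511944365), 1), (np.float64(3.581203651194437), -1)]
12.9833 -0.00027900955060138684
451.5 261.5 18.3 [ 0.47451736 -0.22115824  0.04      ] cup x,y -0.0744587238164831 -0.2564732010357507
```

View pics/top2.png

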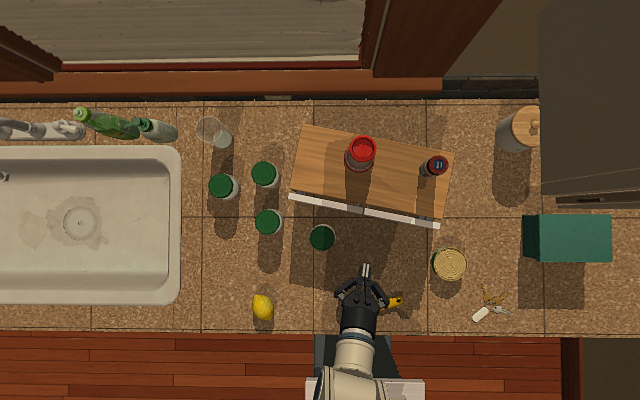

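The tin stands clear at (450,264), with its inner edge about 30 mm past the cupboard's end. The closed fingers are at (365,268), lined up with the spot. Press now.

```bash
python3 - <<'E'
from h import *
t=.7; a=ex*np.cos(t)+D*np.sin(t)
p=lambda d: W(d,-.034,.132)-.022*a
f0=manip.get_contact_force()
manip.servo_line(p(-.02),rate=.1)
d=-.02
while d<.016:
    d+=.0015; manip.servo_line(p(d),rate=.03); f=-(np.array(manip.get_contact_force())-f0)@ex
    print(round(d,4),round(float(f),1),end='; ')
    if f>12: break
manip.servo_line(p(-.16),rate=.12)
manip.hold(2.5)
c=snap('top','top3'); snap('side','side3'); print(manip.get_time())
E
python3 -c "
import cv2;a=cv2.imread('pics/top3.png')[100:320,200:520];b=cv2.imread('pics/side3.png')[90:310,220:540]
cv2.imwrite('pics/both.png',cv2.resize(cv2.hconcat([a,b]),(800,275)))"
```

```text
-0.0185 -0.3; -0.017 -0.2; -0.0155 0.4; -0.014 -0.5; -0.0125 -0.9; -0.011 -0.7; -0.0095 0.0; -0.008 0.7; -0.0065 3.2; -0.005 2.7; -0.0035 2.6; -0.002 2.6; -0.0005 7.0; 0.001 12.0; Traceback (most recent call last):
  File "<stdin>", line 11, in <module>
rig.IKError: the arm cannot follow that straight line within its joint ranges
[ WARN:0@0.007] global loadsave.cpp:275 findDecoder imread_('pics/top3.png'): can't open/read file: check file path/integrity
Traceback (most recent call last):
TypeError: 'NoneType' object is not subscriptable
```

The latch has let go: force was steady at 2.6 N, then rose at the stop. The retreat line was too long, so I'll back off to the earlier approach point and then go up, clear of the door.

```bash
python3 - <<'E'
from h import *
t=.7; a=ex*np.cos(t)+D*np.sin(t)
p=lambda d,z: W(d,-.034,z)-.022*a
manip.servo_line(p(-.115,.138),rate=.15)
manip.servo_line(p(-.13,.28),rate=.2)
manip.hold(2.5)
c=snap('top','top3'); snap('side','side3'); print(manip.get_time(),manip.get_contact_force())
E
python3 -c "
import cv2;a=cv2.imread('pics/top3.png')[100:320,200:520];b=cv2.imread('pics/side3.png')[90:310,220:540]
cv2.imwrite('pics/both.png',cv2.resize(cv2.vconcat([a,b]),(436,600)))"
```

```text
Traceback (most recent call last):
rig.IKError: the arm cannot follow that straight line within its joint ranges
[ WARN:0@0.006] global loadsave.cpp:275 findDecoder imread_('pics/top3.png'): can't open/read file: check file path/integrity
Traceback (most recent call last):
TypeError: 'NoneType' object is not subscriptable
```

```bash
python3 - <<'E'
from h import *
p0=np.array(manip.get_position()); R=Ro.from_rotvec(manip.get_ee_rot()).as_matrix(); s=1 if R[:,1]@ey>0 else -1
d0=p0-M; print('at',d0@ex,d0@ey,p0[2],np.round(manip.get_joint_positions(),2))
for dx,dz,t in((0,.1,.7),(0,.1,.9),(-.03,.13,1.0),(0,.13,1.1),(-.03,.13,1.3),(0,.1,1.3)):
    try: manip.servo_line(p0+ex*dx+[0,0,dz],tilt(t,s),rate=.12); print('ok',dx,dz,t); break
    except manip.IKError: pass
manip.hold(2)
c=snap('top','top3'); snap('side','side3'); print(manip.get_time(),manip.get_contact_force(),manip.get_position())
E
python3 -c "
import cv2;a=cv2.imread('pics/top3.png')[100:320,200:520];b=cv2.imread('pics/side3.png')[90:310,220:540]
cv2.imwrite('pics/both.png',cv2.resize(cv2.vconcat([a,b]),(436,600)))"
```

```text
at -0.13034615046557768 -0.033518751534358744 0.1526678916741636 [0.15 0.44 2.5  3.57 0.69 1.46]
ok 0 0.1 0.7
21.7 [ 0.27458792 -0.11274744  0.36635872] [0.46433984 0.00844884 0.25266177]
```

View pics/both.png

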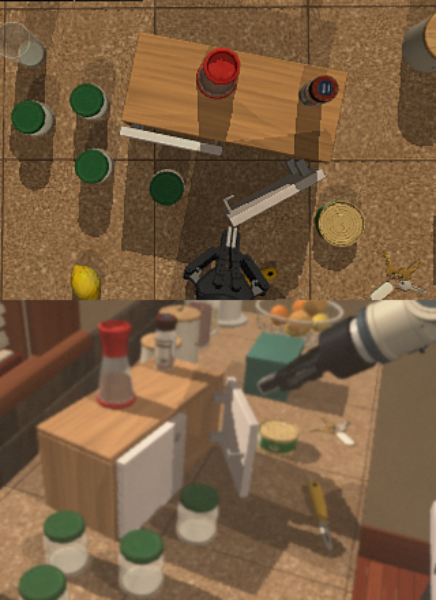

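The right door has swung out, the left is shut, and the jar, grinder and spice stand where they were. The tin is clear. I'll check that the door is at its stop.

```bash
python3 - <<'E'
from h import *
manip.hold(1.5)
def ang():
    c=manip.camera('top'); hsv=cv2.cvtColor(c['image'],cv2.COLOR_RGB2HSV)
    m=((hsv[...,1]<60)&(hsv[...,2]>110)).astype(np.uint8); m[:218]=0;m[268:]=0;m[:,:366]=0;m[:,442:]=0
    k=max(cv2.findContours(m,0,2)[0],key=cv2.contourArea)
    P=np.array([onz(c,*p,.168)[:2] for p in k[:,0].astype(float)],np.float32)
    vx,vy,_,_=cv2.fitLine(P,cv2.DIST_L2,0,.01,.01).ravel(); d=np.array([vx,vy,0]); d*=np.sign(d@ey)
    return np.arctan2(-(d@ex),d@ey), np.ptp(P@ey[:2]), np.ptp(P@ex[:2])
print(ang()); manip.hold(1); print(ang(),manip.get_time())
c=manip.camera('top'); u=[438.5,229];v=[369,263]
print(onz(c,*u,.168)-onz(c,*v,.168))
E
```

```text
(np.float64(0.7184641551902788), np.float64(0.101840129069347), np.float64(0.08731630133696344))
(np.float64(0.7052475118126903), np.float64(0.101840129069347), np.float64(0.08731630133696344)) 24.3
[ 0.07793684 -0.15808903  0.        ]
```

The door measures 0.71 rad and isn't moving, so it is at its stop.

```bash
python3 -c "
from rig import manip
print(manip.sign_off())"
```

```text
the job is handed in; nothing more can be done
None
```

The job is handed in: the tin was pushed about 30 mm clear of the cupboard's right end, then the right door was pressed and swung out to its stop (measured at about 0.71 rad), with the left door shut and the jar, grinder and spice jar where they were in the last picture.

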